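# Prime the irrigation line with the domed hand pump

### The job

Two hand pumps stand on the seedling bench. Prime the irrigation line with the one that has the tall domed steel pressure vessel behind its lever: give its lever at least three full strokes, pressing the pad right down to the stop and letting it come all the way back up each time. Leave the lever of the other pump, the one with the low square valve cover, alone, and finish with the lever fully up.

Things in the scene. Friction and masses are not known exactly. Their poses are not given: they have to be found in the camera images.
- dome_lever (a joint): steel lever with rubber palm pad, reaching towards the robot from the fixed grey pump with the upright domed steel vessel (92 mm wide, 250 high) behind its hinge. Rad: 0 = fully up (20 deg above level), where a spring returns it when let go; grows as the pad is pushed down; 0.70 = down on the stop (20 deg below level). Pushing takes about 5 N at the top, 13 N at the bottom.
- dome_pad (a point): centre of the top face of the domed pump's black pad (44 mm along the lever, 60 across, 18 thick). Turns with the lever: x runs along it from pad to hinge, y across, z up out of the pad. The hinge (axis along y) is 180 mm along +x and 9 mm along -z from here, 160 mm above the bench. This point is 230 mm above the bench when up, 107 mm when fully down.
- plain_lever (a joint): the like lever of the other grey pump, which has a low square steel valve cover (82 x 90 mm, top 70 mm above the bench) behind its hinge in place of the dome. Read as dome_lever. Not to be pumped.
- plain_pad (a point): centre of the top face of the other pump's black pad (44 mm along the lever, 60 across, 18 thick). Turns with the lever: x runs along it from pad to hinge, y across, z up out of the pad. The hinge (axis along y) is 180 mm along +x and 9 mm along -z from here, 160 mm above the bench. This point is 230 mm above the bench when up, 107 mm when fully down.

How it is judged:
By the outcome, as a careful person would: the job done as asked, in the order asked, and still so for the second after the job is handed in, with the robot touching nothing.
It also fails if it takes over 45 s, if anything falls off the work surface, if the arm or the gripper's body presses on something with over 40 N, if the wrist force passes 120 N, or if a joint passes its speed limit or range.

### The arm

A 6-joint arm with a two-finger parallel gripper is mounted at the origin on the work surface. World frame = base frame: x ahead of the robot, y to its left, z up, the work surface at z = 0. Lengths are in m, angles in degrees, forces in N, time in s.
With the tool pointing down it reaches from about 0.4 to 0.825 m from the base axis. Payload 7 kg.
Tool frame: the origin (TCP) lies on the front face of the gripper's body, between the roots of the fingers; the fingertips stand 66 mm ahead of it and the grasp point (between the pads) lies 47 mm ahead of it; z points along the fingers, y is the line along which they close (so a half turn about z gives the same grasp; the last joint's range is limited). The gripper opens to 88 mm and grips with 3 to 60 N. Pads are 19 mm wide; open, the fingers measure 130 mm over their backs; the gripper's body (78 mm by 193 mm) begins 47 mm behind the grasp point.
Start: joints at [83.256, 20.546, 0.682, 0, -70.136, -16.507], TCP at [0.266, 0.62, 0.292] pointing down, gripper open.
Joint ranges: [-176.03, 176.03], [-82.01, 121.73], [-58.28, 71.71], [-173.87, 95.51], [-174.79, -0.11], [-173.66, 173.66]. Speed limits (degrees/s): [136.94, 136.94, 172.46, 180, 180, 180].

### API

Orientations are given as [roll, pitch, yaw] about the fixed x, y, z axes, in that order (R = Rz(yaw) Ry(pitch) Rx(roll)).
In Python, from plant import ctrl gives the robot as it stands.
- The arm moves only by the tool send_rows, never from a script. Its argument "deltas" is a list of rows, each a list of 2 entries, a list of its own where there are three numbers: the shift along the tool's x, y, z each as a share of 800 mm, from -1 to 1, then the turn about the tool's z as a share of 90 degrees, from -1 to 1. A call has exactly 5 rows; each row is the pose to reach, as a shift and turn from the pose commanded when the call began, along the tool's axes at that moment; what a row does not reach only later rows make up. A row lasts 1/12 s, in which the tool goes at most 41.7 mm and 7.16 degrees, less where a joint would pass 70% of its speed; a pose out of reach is approached as far as the arm can. A call with a number of a shift or a turn outside -1 to 1 is refused whole. A call with a gripper value outside its range is refused whole. "gripper" is the opening, from 0 (shut) to 1 (fully open), set as the call begins (left out, the last holds). The fingers move at their own pace and stop on an object; the grip force is fixed at half the most. Time passes only in rows, so rows that repeat a pose let the fingers close, or fill a call up. It gives the time, the measured TCP pose, the force, the opening and the grip force at its end, in the units of the state.
- ctrl.get_obs(): the state, without advancing time (a new reading comes with each control period).
- ctrl.snapshot(name): name is "side" or "top"; returns a dict with "color" (400x640x3 uint8, red, green, blue), "vertical_fov" (degrees; the focal length in pixels is half the picture's height over the tangent of half this angle, whatever the lens; pixels are square), "cx", "cy" (the principal point, pixels), "rvec" (rotation vector, rad) and "tvec" (3), from world to camera coordinates, as OpenCV has them. Camera axes: x right, y down, z forward; pixel columns grow to the right and rows downward; lengths in m; the calibration is good to about 2 mm. A picture is of the moment at which its call begins. There is no depth.
- ctrl.close_job(): hands the job in; it is judged then, once.
Trained networks look in a picture, given as the dict that the camera call returned (one of the last four; its "shot" number tells which), for a name from the list of things; names that differ only in an ending like _2 or _b are one class to them, and where a whole thing is asked for, a point or a joint stands for the part that bears it (a point fixed in the world has none). Each returns a list of dicts, best first, with "conf" (0 to 1); they miss things now and then, are a little off and sometimes report something else, mostly with a low value. They report only what shows in the picture. A call takes as long as a camera call.
- ctrl.boxes_of(picture, thing): "xy" ([column, row] as shares, 0 to 1, of the picture: columns of its width, rows of its height, amid what is visible of it).
- ctrl.cut_out(picture, thing): "pixels" (400x640 bool, what is visible of it) and "xy" ([column, row] as shares, 0 to 1, of the picture: columns of its width, rows of its height, amid what is visible of it).
The state is a dict: "clock": time; "joint_pos": joint angles; "qvel": joint speeds; "tau": joint torques, N m; "tool_pos": TCP position; "orientation": TCP orientation; "force": force on the tool from outside, world axes, zero at the start; "moment": the same for the moment, N m; "opening": finger opening in m; "gripper_force": force on a finger pad.
Only numpy, scipy, OpenCV 4.12 (cv2) and the standard library are available. Lean on these libraries where they do the work, as an engineer would, in place of code of your own. Each camera call takes 0.05 s, during which the arm holds its last target. There are 200 camera calls.

## Working session

There is one attempt and no reset: what is moved stays moved. The work goes in short steps, Python scripts to look and compute and a tool call to move; the robot and the scene stay as the last step left them, time stands still between calls to the robot, and variables do not carry over. Pictures are saved under pics/ and viewed, at most 10 in all, crops included, and the job is handed in when it is done.

Besides the shell and the picture viewer there is one more tool, called as name(argument=value, ...), one argument or row to a line, values as JSON. send_rows: Moves the arm, as the interface text tells. Shift numbers are shares of 800 mm and turn numbers shares of 90 degrees, none past 1 either way. Its arguments: {"type":"object","properties":{"deltas":{"type":"array","items":{"type":"array"}},"gripper":{"type":"number"}},"required":["deltas"]}

```bash
mkdir -p pics; cat > h.py <<'E'
import numpy as np, cv2
from plant import ctrl
def K(p):
    f=200/np.tan(np.radians(p["vertical_fov"])/2); return np.array([[f,0,p["cx"]],[0,f,p["cy"]],[0,0,1]])
def at_z(p,uv,z):
    R=cv2.Rodrigues(np.array(p["rvec"],float))[0]; t=np.array(p["tvec"],float).ravel()
    d=R.T@np.linalg.solve(K(p),[uv[0],uv[1],1]); c=-R.T@t
    return c+d*(z-c[2])/d[2]
def proj(p,X): return cv2.projectPoints(np.array(X,float).reshape(-1,3),np.array(p["rvec"],float),np.array(p["tvec"],float),K(p),None)[0][:,0]
def save(p,n): cv2.imwrite(f"pics/{n}.png",p["color"][:,:,::-1])
E
python3 - <<'E'
from h import *
o=ctrl.get_obs(); print(o["clock"],o["tool_pos"],o["orientation"],o["force"])
for c in("top","side"):
    p=ctrl.snapshot(c); save(p,c+"0")
    for t in("dome_pad","plain_pad","dome_lever","plain_lever"):
        for b in ctrl.cut_out(p,t)[:3]:
            uv=np.array(b["xy"])*[640,400]; print(c,t,round(b["conf"],2),uv.round(1),at_z(p,uv,.23).round(3),b["pixels"].sum())
E
```

```text
0.0 [0.26635114 0.61981031 0.29121408] [ 1.79904335e+02 -7.71429504e-03 -2.32588324e+01] [-0.54949624 -0.24872157 -0.05470623]
top dome_pad 0.93 [432.2 231.6] [ 0.479 -0.251  0.23 ] 1248
top plain_pad 0.77 [177.4 208.4] [0.541 0.313 0.23 ] 1170
top dome_lever 0.71 [431.6 226.8] [ 0.489 -0.251  0.23 ] 1180
top plain_lever 0.96 [175.5 212.4] [0.532 0.317 0.23 ] 1051
top plain_lever 0.59 [430.6 226.9] [ 0.489 -0.248  0.23 ] 1214
side dome_pad 0.63 [302.4 291.8] [ 0.486 -0.27   0.23 ] 1544
side plain_pad 0.85 [296.1 137.6] [0.562 0.256 0.23 ] 590
side dome_lever 0.83 [299.5 292.4] [ 0.481 -0.27   0.23 ] 1569
side plain_lever 0.7 [293.6 137.3] [0.555 0.259 0.23 ] 512
```

View pics/top0.png

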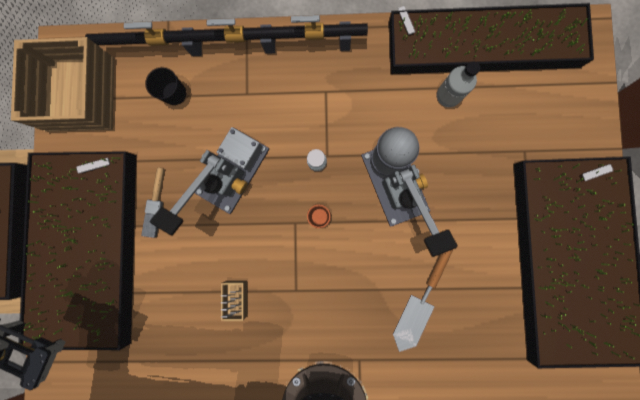

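View pics/side0.png

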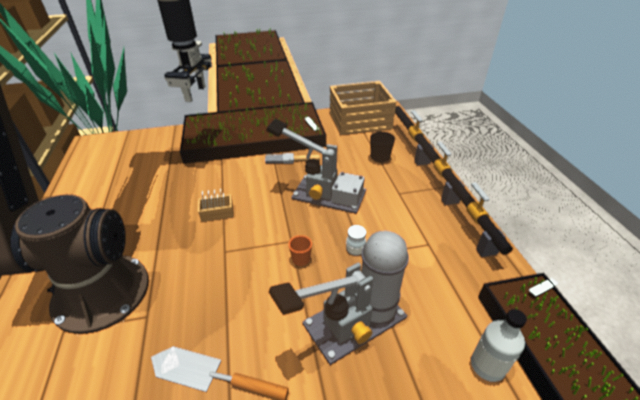

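```bash
python3 - <<'E'
from h import *
from scipy.optimize import least_squares
obs=[]
for c,(u,v) in(("top",(440,243)),("side",(286,298))):
    p=ctrl.snapshot(c); g=p["color"].max(2)
    m=np.zeros(g.shape,np.uint8); m[v-22:v+22,u-25:u+25]=(g[v-22:v+22,u-25:u+25]<60)
    n,l,s,ce=cv2.connectedComponentsWithStats(m); i=1+np.argmax(s[1:,4]); print(c,s[i],ce[i])
    r=cv2.minAreaRect(np.argwhere(l==i)[:,::-1].astype(np.float32)); print(r)
    hull=cv2.boxPoints(r); obs.append((p,l==i,ce[i]))
# fit pad box (pose: pad x,y,yaw) by silhouette IoU
def box(q):
    x,y,a=q; b=np.radians(20)
    xa=np.array([np.cos(a)*np.cos(b),np.sin(a)*np.cos(b),-np.sin(b)]); ya=np.array([-np.sin(a),np.cos(a),0]); za=np.cross(xa,ya)
    return np.array([[x,y,.23]+i*.022*xa+j*.03*ya+k*za for i in(-1,1) for j in(-1,1) for k in(0,-.018)])
def cost(q):
    s=0
    for p,m,_ in obs:
        S=8; h=cv2.convexHull((proj(p,box(q))*S).astype(np.float32)).astype(np.int32)
        im=np.zeros(m.shape,np.uint8); cv2.fillPoly(im,[h],255,cv2.LINE_AA,3); im=im/255
        s+=1-np.minimum(im,m).sum()/np.maximum(im,m).sum()
    return s
from scipy.optimize import differential_evolution
x0=at_z(obs[0][0],obs[0][2],.225)
print(x0)
r=differential_evolution(cost,[(x0[0]-.03,x0[0]+.03),(x0[1]-.03,x0[1]+.03),(-.2,1.)],seed=1,maxiter=60); print(r.x,np.degrees(r.x[2]),r.fun)
p=obs[0][0]; print("hinge pts",at_z(p,(405,172),.16), "dome", at_z(p,(398,148),.22))
x,y,a=r.x; print("hinge",x+.166*np.cos(a),y+.166*np.sin(a), [proj(q[0],[x+.166*np.cos(a),y+.166*np.sin(a),.16]) for q in obs])
E
```

```text
top [424 230  33  26 536] [439.86567164 242.75559701]
((439.800048828125, 242.60003662109375), (21.466251373291016, 26.832815170288086), 63.43495178222656)
side [281 303  22  10  68] [292.79411765 308.38235294]
((291.88861083984375, 307.9767150878906), (4.988068580627441, 21.581031799316406), 75.25643920898438)
[ 0.4540658  -0.26828955  0.225     ]
[ 0.45723035 -0.2703221   0.45462918] 26.048333112334706 1.1482805155514118
hinge pts [ 0.62034298 -0.21058922  0.16      ] dome [ 0.66701267 -0.18528078  0.22      ]
hinge 0.6063687227277166 -0.19742665501910078 [array([[399.68211209, 177.90752484]]), array([[353.19730429, 273.84762644]])]
```

send_rows(
  deltas=[
    [[0,0,-0.05],-0.07],
    [[0,0,-0.1],-0.15],
    [[0,0,-0.14],-0.22],
    [[0,0,-0.14],-0.3],
    [[0,0,-0.14],-0.38],
  ],
  gripper=0,
)

```text
clock: 1.02
tool_pos: [0.2667, 0.6207, 0.4075]
orientation: [-179.7, -0.1, 11.2]
force: [0.1, 0.1, -1.1]
opening: 0.0594
gripper_force: 0.0
```

send_rows(
  deltas=[
    [[0.02,0.047,0],-0.03],
    [[0.04,0.094,0],-0.06],
    [[0.06,0.141,0],-0.09],
    [[0.08,0.188,0],-0.12],
    [[0.1,0.235,0],-0.12],
  ],
)

```text
clock: 1.43
tool_pos: [0.381, 0.4489, 0.4044]
orientation: [-180.0, -0.0, 21.9]
force: [1.1, -0.3, -0.5]
opening: 0.0264
gripper_force: 0.0
```

send_rows(
  deltas=[
    [[0.004,0.051,0],0],
    [[0.008,0.102,0],0],
    [[0.012,0.153,0],0],
    [[0.015,0.204,0],0],
    [[0.018,0.255,0],0],
  ],
)

```text
clock: 1.85
tool_pos: [0.4696, 0.2644, 0.4046]
orientation: [-180.0, -0.0, 21.7]
force: [1.6, -0.2, 0.3]
opening: 0.0005
gripper_force: 0.0
```

send_rows(
  deltas=[
    [[-0.015,0.048,0],0],
    [[-0.03,0.096,0],0],
    [[-0.045,0.144,0],0],
    [[-0.06,0.192,0],0],
    [[-0.075,0.24,0],0],
  ],
)

```text
clock: 2.27
tool_pos: [0.4839, 0.0638, 0.4046]
orientation: [-180.0, -0.1, 21.7]
force: [1.4, 0.7, -0.0]
opening: 0.0005
gripper_force: 0.0
```

send_rows(
  deltas=[
    [[-0.021,0.044,0],0],
    [[-0.042,0.088,0],0],
    [[-0.063,0.132,0],0],
    [[-0.084,0.176,0],0],
    [[-0.106,0.22,0],0],
  ],
)

```text
clock: 2.68
tool_pos: [0.4699, -0.1309, 0.4046]
orientation: [180.0, -0.1, 21.7]
force: [1.4, 0.7, 0.4]
opening: 0.0006
gripper_force: 0.0
```

send_rows(
  deltas=[
    [[-0.02,0.039,0],0],
    [[-0.04,0.078,0.02],0],
    [[-0.061,0.117,0.05],0],
    [[-0.081,0.156,0.08],0],
    [[-0.081,0.156,0.09],0],
  ],
)

```text
clock: 3.1
tool_pos: [0.4544, -0.2726, 0.3288]
orientation: [-179.9, 0.2, 21.5]
force: [0.3, 0.8, -0.6]
opening: 0.0004
gripper_force: 0.0
```

```bash
python3 - <<'E'
from h import *
o=ctrl.get_obs(); print(o["tool_pos"],o["orientation"],o["force"],o["joint_pos"])
T=np.array(o["tool_pos"]); ims=[]
for c in("top","side"):
    p=ctrl.snapshot(c); im=p["color"][:,:,::-1].copy()
    q=proj(p,[T-[0,0,.066],[T[0],T[1],.23],[.457,-.270,.23]]); print(c,q.round(1))
    u,v=q[1].astype(int); u=max(90,u);v=max(75,min(325,v))
    ims.append(cv2.resize(im[v-75:v+75,u-65:u+65],None,fx=3,fy=3)); print(u,v)
cv2.imwrite("pics/near.png",np.hstack(ims))
E
```

```text
[ 0.45443135 -0.27262682  0.32875017] [-179.86199743    0.20216408   21.45519817] [ 0.28238998  0.76767306 -0.56263302] [-9.75043881e+00  5.62052864e+00 -1.40791593e+01 -1.40973045e-02
 -7.05447267e+01  1.21210117e+02]
top [[447.1 243.6]
 [442.5 242.7]
 [441.3 241.5]]
442 242
side [[284.1 284.9]
 [285.3 296. ]
 [286.5 294.5]]
285 295
```

View pics/near.png

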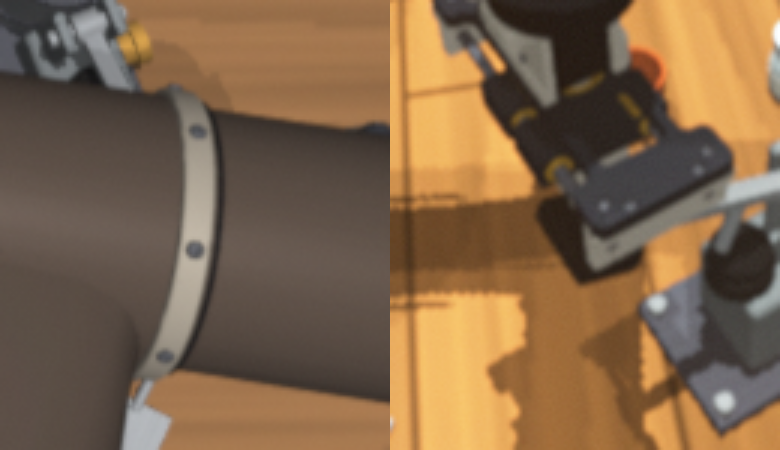

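```bash
python3 - <<'E'
from h import *
o=ctrl.get_obs(); T=np.array(o["tool_pos"]); R=cv2.Rodrigues
from scipy.spatial.transform import Rotation as Ro
M=Ro.from_euler("xyz",o["orientation"],degrees=True).as_matrix()
p=ctrl.snapshot("side"); im=p["color"][:,:,::-1]
x0,y0,S=200,170,4
im=cv2.resize(im[y0:y0+150,x0:x0+200],None,fx=S,fy=S,interpolation=cv2.INTER_CUBIC)
def L(a,b,c):
    q=(proj(p,[T+M@a,T+M@b])-[x0,y0])*S; cv2.line(im,*[tuple(int(k) for k in r) for r in q],c,2)
tip=.066
L([-.0095,0,tip],[.0095,0,tip],(0,0,255)); L([0,-.021,tip],[0,.021,tip],(0,255,0)); L([0,0,0],[0,0,tip],(255,0,0)); L([0,-.096,0],[0,.096,0],(0,255,255)); L([-.039,0,0],[.039,0,0],(255,0,255))
cv2.imwrite("pics/ov.png",im)
E
```

```text
(no output)
```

View pics/ov.png

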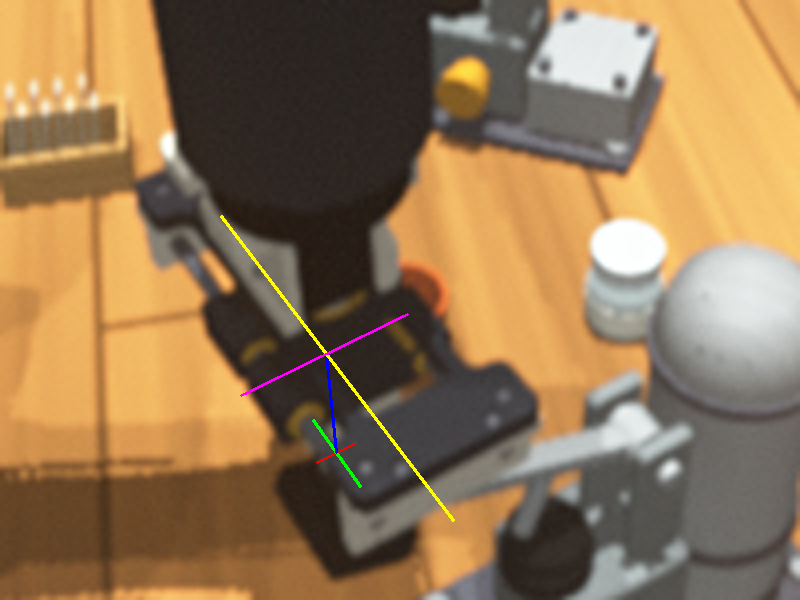

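```bash
python3 - <<'E'
from h import *
p=ctrl.snapshot("side")
b=np.radians(20)
for x,y,a in((.457,-.27,26),(.457,-.27,21),(.454,-.268,24)):
    a=np.radians(a)
    xa=np.array([np.cos(a)*np.cos(b),np.sin(a)*np.cos(b),-np.sin(b)]); ya=np.array([-np.sin(a),np.cos(a),0]); za=np.cross(xa,ya)
    P=[[x,y,.23]+i*.022*xa+j*.03*ya+k*za for i,j,k in((-1,1,0),(-1,-1,-.018),(1,-1,-.018))]
    print(((proj(p,P)-[200,170])*4).round())
E
```

```text
[[270. 468.]
 [336. 588.]
 [413. 557.]]
[[273. 463.]
 [328. 587.]
 [410. 562.]]
[[265. 464.]
 [325. 585.]
 [405. 557.]]
```

send_rows(
  deltas=[
    [[0,0,0.02],0],
    [[0,0,0.04],0],
    [[0,0,0.06],0],
    [[0,0,0.08],0],
    [[0,0,0.1],0],
  ],
)

```text
clock: 3.72
tool_pos: [0.4574, -0.2687, 0.255]
orientation: [179.8, -0.1, 21.9]
force: [-6.1, -2.5, 11.5]
opening: 0.0002
gripper_force: 5.3
```

send_rows(
  deltas=[
    [[0,0,0.016],0],
    [[0,0,0.032],0],
    [[0,0,0.048],0],
    [[0,0,0.064],0],
    [[0,0,0.08],0],
  ],
)

```text
clock: 4.13
tool_pos: [0.4595, -0.2681, 0.1916]
orientation: [179.7, -0.3, 21.9]
force: [2.2, 10.5, 16.4]
opening: 0.0009
gripper_force: 8.4
```

send_rows(
  deltas=[
    [[0,0,0.003],0],
    [[0,0,0.006],0],
    [[0,0,0.009],0],
    [[0,0,0.012],0],
    [[0,0,0.012],0],
  ],
)

```text
clock: 4.55
tool_pos: [0.4612, -0.2675, 0.1828]
orientation: [179.7, -0.5, 21.9]
force: [2.1, 9.4, 15.5]
opening: 0.0002
gripper_force: 7.8
```

send_rows(
  deltas=[
    [[0,0,0.003],0],
    [[0,0,0.006],0],
    [[0,0,0.009],0],
    [[0,0,0.01],0],
    [[0,0,0.01],0],
  ],
)

```text
clock: 4.97
tool_pos: [0.4623, -0.2673, 0.1781]
orientation: [179.6, -0.7, 22.0]
force: [-3.7, 18.6, 41.6]
opening: 0.0007
gripper_force: 20.3
```

```bash
python3 - <<'E'
from h import *
p=ctrl.snapshot("side"); im=p["color"][:,:,::-1]
cv2.imwrite("pics/down.png",cv2.resize(im[200:360,220:420],None,fx=3.75,fy=3.75,interpolation=cv2.INTER_CUBIC))
E
```

```text
(no output)
```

View pics/down.png

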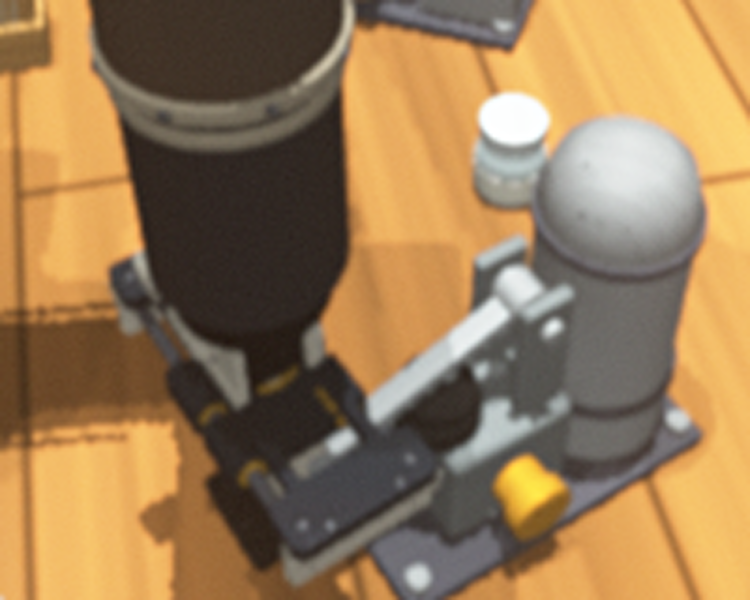

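send_rows(
  deltas=[
    [[0,0,-0.03],0],
    [[0,0,-0.08],0],
    [[0,0,-0.13],0],
    [[0,0,-0.18],0],
    [[0,0,-0.2],0],
  ],
)

```text
clock: 5.43
tool_pos: [0.4588, -0.2685, 0.3389]
orientation: [179.6, -0.5, 21.9]
force: [0.4, -0.0, 0.6]
opening: 0.0004
gripper_force: 0.0
```

send_rows(
  deltas=[
    [[0,0,0],0],
    [[0,0,0],0],
    [[0,0,0],0],
    [[0,0,0.01],0],
    [[0,0,0.03],0],
  ],
)

```text
clock: 5.85
tool_pos: [0.4571, -0.2688, 0.3068]
orientation: [179.9, -0.1, 21.7]
force: [0.6, -0.4, -0.1]
opening: 0.0003
gripper_force: 0.0
```

send_rows(
  deltas=[
    [[0,0,0.03],0],
    [[0,0,0.06],0],
    [[0,0,0.09],0],
    [[0,0,0.12],0],
    [[0,0,0.15],0],
  ],
)

```text
clock: 6.27
tool_pos: [0.4579, -0.2693, 0.1867]
orientation: [179.8, -0.2, 21.7]
force: [5.0, 6.7, 19.1]
opening: 0.0
gripper_force: 8.5
```

send_rows(
  deltas=[
    [[0,0,0.005],0],
    [[0,0,0.01],0],
    [[0,0,0.015],0],
    [[0,0,0.019],0],
    [[0,0,0.019],0],
  ],
)

```text
clock: 6.68
tool_pos: [0.4589, -0.2689, 0.1763]
orientation: [179.7, -0.2, 21.9]
force: [-11.0, 15.8, 51.2]
opening: 0.0004
gripper_force: 24.9
```

send_rows(
  deltas=[
    [[0,0,-0.03],0],
    [[0,0,-0.08],0],
    [[0,0,-0.13],0],
    [[0,0,-0.18],0],
    [[0,0,-0.2],0],
  ],
)

```text
clock: 7.1
tool_pos: [0.4575, -0.2695, 0.3358]
orientation: [179.8, -0.2, 21.7]
force: [1.5, -0.5, 0.1]
opening: 0.0004
gripper_force: 0.0
```

send_rows(
  deltas=[
    [[0,0,0],0],
    [[0,0,0],0],
    [[0,0,0],0],
    [[0,0,0.01],0],
    [[0,0,0.03],0],
  ],
)

```text
clock: 7.52
tool_pos: [0.4567, -0.2691, 0.3066]
orientation: [180.0, -0.0, 21.7]
force: [1.3, -0.9, -0.7]
opening: 0.0002
gripper_force: 0.0
```

send_rows(
  deltas=[
    [[0,0,0.03],0],
    [[0,0,0.06],0],
    [[0,0,0.09],0],
    [[0,0,0.12],0],
    [[0,0,0.15],0],
  ],
)

```text
clock: 7.93
tool_pos: [0.4576, -0.2694, 0.187]
orientation: [179.9, -0.1, 21.7]
force: [6.5, 7.8, 19.0]
opening: 0.0004
gripper_force: 8.5
```

send_rows(
  deltas=[
    [[0,0,0.005],0],
    [[0,0,0.01],0],
    [[0,0,0.015],0],
    [[0,0,0.019],0],
    [[0,0,0.019],0],
  ],
)

```text
clock: 8.35
tool_pos: [0.4585, -0.269, 0.1763]
orientation: [179.8, -0.2, 21.8]
force: [-9.3, 15.0, 48.3]
opening: 0.0004
gripper_force: 23.4
```

send_rows(
  deltas=[
    [[0,0,-0.03],0],
    [[0,0,-0.08],0],
    [[0,0,-0.13],0],
    [[0,0,-0.18],0],
    [[0,0,-0.2],0],
  ],
)

```text
clock: 8.77
tool_pos: [0.4573, -0.2696, 0.336]
orientation: [179.8, -0.2, 21.7]
force: [1.3, -1.2, 0.4]
opening: 0.0007
gripper_force: 0.0
```

send_rows(
  deltas=[
    [[0,0,0],0],
    [[0,0,0],0],
    [[0,0,0],0],
    [[0,0,0.01],0],
    [[0,0,0.03],0],
  ],
)

```text
clock: 9.18
tool_pos: [0.4567, -0.2691, 0.3073]
orientation: [180.0, 0.0, 21.7]
force: [1.1, -0.1, 0.0]
opening: 0.0003
gripper_force: 0.0
```

send_rows(
  deltas=[
    [[0,0,0.03],0],
    [[0,0,0.06],0],
    [[0,0,0.09],0],
    [[0,0,0.12],0],
    [[0,0,0.15],0],
  ],
)

```text
clock: 9.6
tool_pos: [0.4574, -0.2694, 0.1877]
orientation: [179.9, -0.1, 21.7]
force: [5.3, 7.3, 19.5]
opening: 0.0007
gripper_force: 8.5
```

send_rows(
  deltas=[
    [[0,0,0.005],0],
    [[0,0,0.01],0],
    [[0,0,0.015],0],
    [[0,0,0.019],0],
    [[0,0,0.019],0],
  ],
)

```text
clock: 10.02
tool_pos: [0.4585, -0.269, 0.1765]
orientation: [179.8, -0.2, 21.8]
force: [-7.1, 13.8, 44.8]
opening: 0.0002
gripper_force: 20.8
```

send_rows(
  deltas=[
    [[0,0,-0.03],0],
    [[0,0,-0.08],0],
    [[0,0,-0.13],0],
    [[0,0,-0.18],0],
    [[0,0,-0.2],0],
  ],
)

```text
clock: 10.43
tool_pos: [0.4573, -0.2697, 0.3367]
orientation: [179.8, -0.2, 21.7]
force: [1.3, 0.4, 0.7]
opening: 0.0004
gripper_force: 0.0
```

send_rows(
  deltas=[
    [[0,0,-0.05],0],
    [[0,0,-0.1],0],
    [[-0.04,0,-0.1],0],
    [[-0.07,0,-0.1],0],
    [[-0.07,0,-0.1],0],
  ],
)

```text
clock: 10.85
tool_pos: [0.4016, -0.2902, 0.412]
orientation: [-179.9, 0.1, 21.6]
force: [-0.8, 1.1, -0.6]
opening: 0.0004
gripper_force: 0.0
```

```bash
python3 - <<'E'
from h import *
p=ctrl.snapshot("side"); im=p["color"][:,:,::-1]
cv2.imwrite("pics/end.png",cv2.resize(im[80:380,200:450],None,fx=2,fy=2))
o=ctrl.get_obs(); print(o["clock"],o["force"])
E
```

```text
10.9 [ 0.04444009  1.0743037  -0.53322763]
```

View pics/end.png

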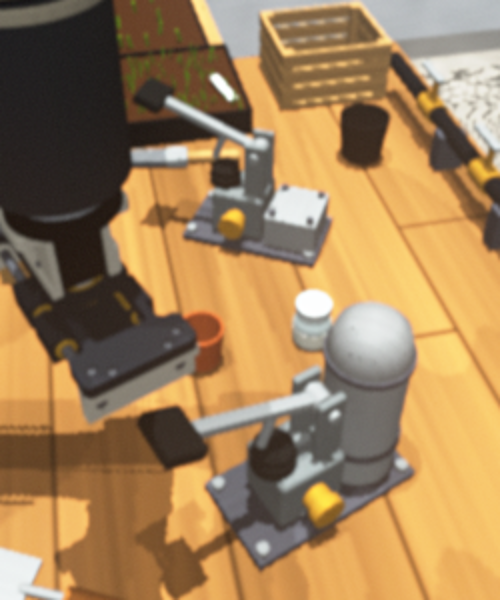

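The picture shows the domed pump's pad back up, at about (172,435) in the crop, with the gripper clear of it. The other pump's lever is still up and untouched.

```bash
python3 -c "
from plant import ctrl
print(ctrl.close_job())"
```

```text
the job is handed in; nothing more can be done
None
```

I gave the domed pump's lever four full strokes, each pressed to the stop and let all the way back up. Its lever finished fully up with the arm clear, the other pump was not touched, and the job was handed in at about 11 s; fingertip force on the stop read 42–51 N, above the 40 N limit set for the arm and gripper body but well below the 120 N wrist limit.

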